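# Reset the length stop and butt the workpiece against it

### The job

Set up the length-stop jig for the next cut with fingertip touches alone, gripping and lifting nothing: hold the carriage's red lock button down, gently slide the carriage fully up to the end stop (the block with the star knob), and let the button spring back up so that the carriage locks there. Then gently push the brown wooden block that lies on the jig's board along the rail, keeping it flat on the board and against the rail, until its end touches the carriage's steel stop plate. Do not force the carriage along while its button is up, and leave the other things lying about where they are.

Things in the scene. Friction and masses are not known exactly. Their poses are not given: they have to be found in the camera images.
- stop_jig: Length-stop jig, fixed: plywood board 115 x 420 x 12 mm with an aluminium T-slot rail along its far side. Origin: on the table under the middle of its length. y: along the rail to the end stop (robot's left), x: away from the robot, z up. Board x -70 to +45 mm, y -210 to +210; rail x +5 to +35, top 42 mm above the table; its front face, x = +5, is the fence.
- stop_carriage (a joint): Slide of the black stop carriage along the rail, m; equals the jig y of its middle, grows towards the end stop. Carriage 66 mm long, 44 wide, deck 55 mm above the table. It slides with 1 to 3 N while its button is down; with the button up a key locks it in a rack of 12 mm pitch, with 1 mm play each way. It starts locked, about 60, 72 or 84 mm short of the end stop.
- lock_button (a joint): Travel of the round red lock button on the carriage, m: about 0 = up, locked; 0.007 = fully down (towards the table). About 2.5 N starts it, 5.5 N holds it fully down; the carriage is free from 3 mm down. It springs up by itself where the key meets a gap of the rack, as it does at the end stop; between gaps it stays about 2.5 mm down and unlocked.
- lock_button_top (a point): Middle of the red button's top (24 mm across, 66 mm above the table when up), on the rail's centre line; moves with it, axes as the jig's. Finger rests 34 mm wide stand across the deck before and behind it along the rail, tops 80 mm above the table, 52 mm clear between them, the button midway: a closed fingertip holding the button down pushes the carriage by the rest ahead of it.
- carriage_nose (a point): Middle of the carriage's end face towards the end stop, 33 mm along the jig's y from the button, 49 mm above the table.
- bumper_face (a point): Face of the rubber bumper on the end stop, 49 mm above the table; the carriage is home when its nose meets it. The end stop is an aluminium block 52 mm long clamped on the rail, top 60 mm above the table, with a black star knob 57 mm across on it (to 86 mm above the table, its middle 37 mm beyond the bumper face). It does not move.
- stop_plate_face (a point): Middle of the steel stop plate's face towards the workpiece (jig -y). The plate hangs from the carriage's front across the workpiece's path: 45 mm wide along the jig's x, 15 to 55 mm above the table; its face is 34 mm behind the button along the jig's y. Moves with the carriage.
- workpiece: Brown wooden block, 50 x 110 x 25 mm, about 0.1 kg, loose on the board with its long side along the fence, up to 4 mm off it, short of the stop plate. Origin: centre of its underside, 12 mm above the table; y: its length, pointing at the stop plate; x: its width; z up. Push it by the middle of the end face away from the plate.
- pencil: Bystander: flat red carpenter's pencil, 183 mm long, 7 mm thick, loose on the table just in front of the base board.
- tape_measure: Bystander: yellow tape measure, 38 x 83 x 66 mm, loose on the table behind the rail.
- next_offcut: Bystander: dark walnut offcut, 42 x 150 x 19 mm, loose on the table behind the rail.
- hex_key: Bystander: L-shaped hex key, 33 x 91 x 7 mm, loose on the table behind the rail near the end stop.
- angle_gauge: Bystander: black digital angle gauge, 31 x 56 x 56 mm, standing on the table between the robot and the jig's left end.

How it is judged:
By the outcome, as a careful person would: the job done as asked, in the order asked, and still so for the second after the job is handed in, with the robot touching nothing.
It also fails if it takes over 58 s, if anything falls off the work surface, if the arm or the gripper's body presses on something with over 40 N, if the wrist force passes 120 N, or if a joint passes its speed limit or range.

### The arm

A 6-joint arm with a two-finger parallel gripper is mounted at the origin on the work surface; the furniture and walls round the work are solid. World frame = base frame: x ahead of the robot, y to its left, z up, the work surface at z = 0. Lengths are in m, angles in degrees, forces in N, time in s.
With the tool pointing down it reaches from about 0.425 to 0.95 m from the base axis. Payload 14.7 kg.
Tool frame: the origin (TCP) lies midway between the tips of the shut fingers; the grasp point (between the pads) lies 19 mm behind it (env.grip_point_offset is the distance from the TCP to the grasp point, in m); z points along the fingers, y is the line along which they close (so a half turn about z gives the same grasp; the last joint's range is limited). The gripper opens to 85 mm and grips with 20 to 120 N. Pads are 22 mm wide; open, the fingers measure 114 mm over their backs; the gripper's body (76 mm by 85 mm) begins 54 mm behind the grasp point. The pads swing forward as they close: fully open they stand 13 mm farther back than shut.
Start: joints at [73.075, 27.513, 91.461, -0, 61.026, -2.67], TCP at [0.16, 0.63, 0.231] pointing down, gripper open.
Joint ranges: [-157.49, 157.49], [-46.99, 117.5], [13.45, 153.17], [-89.5, 269.5], [5.16, 153.95], [-167.48, 167.48]. Speed limits (degrees/s): [108.29, 108.29, 136.94, 172.46, 172.46, 172.46].

### API

Orientations are given as a 3x3 rotation matrix whose columns are the frame's x, y, z axes.
In Python, from rig import env gives the robot as it stands.
- The arm moves only by the shell command python3 jog.py [FORCE], which reads ROWS from standard input. ROWS is a JSON object whose key "ticks" holds a list of rows, 1 to 20 of them, each of 5 numbers: dx, dy, dz in normalised numbers (1 is 0.5 m), then a turn about the tool's z in normalised numbers (1 is 90 degrees), then the finger opening in m; each row is the pose to reach, as a shift and turn from the pose commanded when the command began, along the tool's axes at that moment; what a row does not reach only later rows make up. A row lasts 1/8 s, in which the tool goes at most 0.0625 m and 10.7 degrees, less where a joint would pass 70% of its speed; a pose out of reach is approached as far as the arm can. The fingers move at their own pace and stop on an object; FORCE is the grip in N (left out, the last holds). Time passes only in rows, so rows that do not move let the fingers close. It prints the time, the measured TCP pose, the force, the opening and the grip force at its end. Input that does not fit is refused with a message, and nothing moves.
- env.sense(): the state, without advancing time (a new reading comes with each control period).
- env.grab_frame(name): name is "scene" or "side" or "wrist"; returns the picture (480x640x3 uint8, red, green, blue); there is no depth.
- env.calibration(name): a dict with "mtx" (3x3 intrinsics, pixels), "R" (3x3) and "t" (3): a world point X has camera coordinates R X + t. Camera axes: x right, y down, z forward; pixel columns grow to the right and rows downward; lengths in m; the calibration is good to about 2 mm. A picture is of the moment at which its call begins: read the wrist's pose just before it. calibration takes no time and is no camera call; for the wrist camera it gives the pose at the moment of the call.
- env.finish_job(): hands the job in; it is judged then, once.
The state is a dict: "time": time; "q": joint angles; "qvel": joint speeds; "joint_efforts": joint torques, N m; "tcp_pos": TCP position; "orientation": TCP orientation; "force": force on the tool from outside, world axes, zero at the start; "torque": the same for the moment, N m; "width": finger opening in m; "gripper_force": force on a finger pad.
Only numpy, scipy, OpenCV 4.12 (cv2) and the standard library are available. Lean on these libraries where they do the work, as an engineer would, in place of code of your own. Each camera call takes 0.05 s, during which the arm holds its last target. There are 200 camera calls.

## Working session

There is one attempt and no reset: what is moved stays moved. The work goes in short steps, Python scripts to look and compute and a shell command to move; the robot and the scene stay as the last step left them, time stands still between calls to the robot, and variables do not carry over. Pictures are saved under pics/ and viewed, at most 12 in all, crops included, and the job is handed in when it is done.

```bash
ls; mkdir -p pics; python3 - <<'E'
from rig import env
import cv2,numpy as np
s=env.sense();print(s['time'],s['tcp_pos'],np.round(s['orientation'],3),s['width'],s['force'])
for n in('scene','side'):
    f=env.grab_frame(n);cv2.imwrite(f'pics/{n}0.png',f[:,:,::-1])
    c=env.calibration(n);print(n,-np.array(c['R']).T@c['t'])
E
```

```text
jog.py
pics
rig.py
0.0 [0.15992575 0.62961414 0.23069748] [[-0.969  0.246 -0.   ]
 [ 0.246  0.969 -0.001]
 [ 0.    -0.001 -1.   ]] 0.08580643892462538 [-0.11781348  0.57707702 -0.41082837]
scene [ 0.15407467 -0.13548029  0.77828554]
side [0.49408065 0.99958477 0.60014956]
```

View pics/scene0.png

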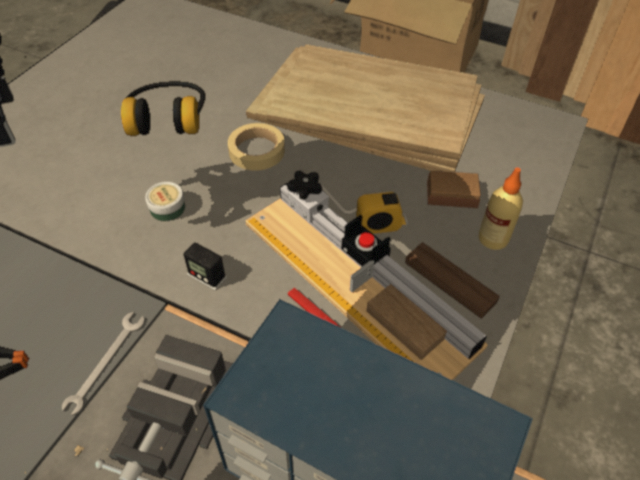

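View pics/side0.png

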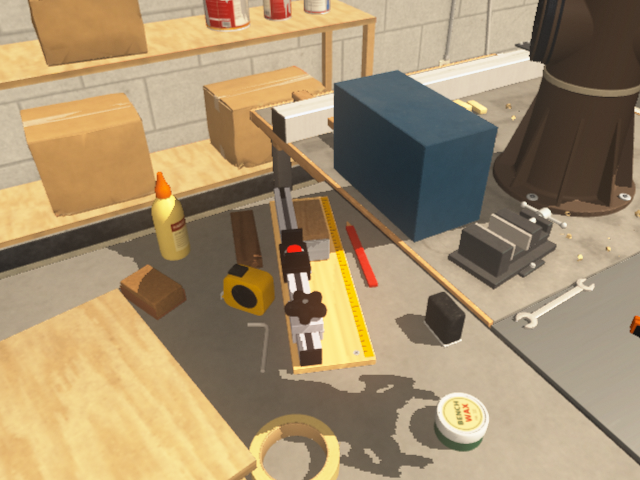

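The scene view shows the red button at about (366,240), the knob at (304,183), and the block at about (405,320). The side view shows the button at about (293,250), the knob at (305,307), and the block at about (312,230). A blue cabinet stands beside the jig's right end. I'll enlarge both views.

```bash
python3 - <<'E'
import cv2,numpy as np
a=cv2.imread('pics/scene0.png')[160:385,235:500];b=cv2.imread('pics/side0.png')[180:380,255:400]
cv2.imwrite('pics/ca.png',cv2.resize(a,None,fx=3,fy=2.6667 if 0 else 2.66,interpolation=2)[:600,:800])
cv2.imwrite('pics/cb.png',cv2.resize(b,None,fx=3,fy=3,interpolation=2))
E
```

```text
(no output)
```

View pics/ca.png

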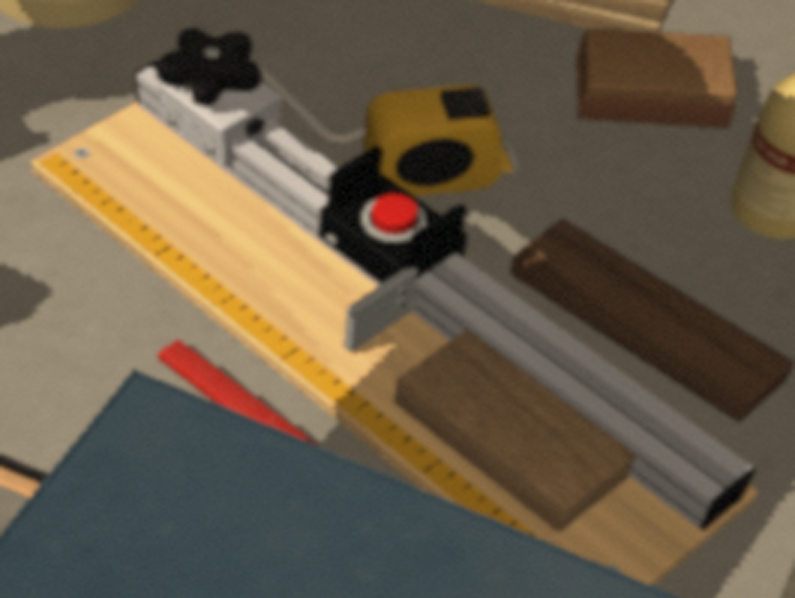

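View pics/cb.png

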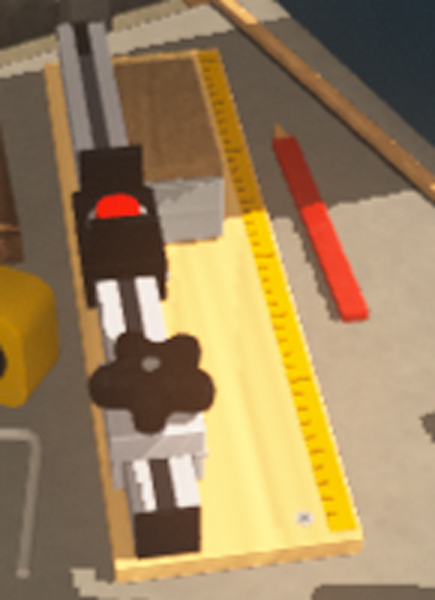

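The crops show the button at ca (394,212), the board's front-left corner at ca (33,163) and cb (361,533), and the block's top corners at ca (465,333), (397,383), (560,505) and (632,460).

```bash
cat > h.py <<'E'
from rig import env
import cv2,numpy as np
def ray(n,uv,c=None):
    c=c or env.calibration(n);R=np.array(c['R']);o=-R.T@np.array(c['t']).ravel()
    d=R.T@np.linalg.inv(np.array(c['mtx']))@np.array([uv[0],uv[1],1.]);return o,d/np.linalg.norm(d)
def plane(n,uv,z,c=None):
    o,d=ray(n,uv,c);return o+d*(z-o[2])/d[2]
def tri(r):
    A=sum(np.eye(3)-np.outer(d,d) for o,d in r);b=sum((np.eye(3)-np.outer(d,d))@o for o,d in r);return np.linalg.solve(A,b)
def red(f,near,r=25):
    h=cv2.cvtColor(f,cv2.COLOR_RGB2HSV);m=((h[...,0]<6)|(h[...,0]>174))&(h[...,1]>170)&(h[...,2]>110)
    v,u=np.nonzero(m);k=np.hypot(u-near[0],v-near[1])<r;return u[k].mean(),v[k].mean(),k.sum()
E
python3 - <<'E'
from h import *
np.set_printoptions(precision=4,suppress=True)
S=cv2.imread('pics/scene0.png')[:,:,::-1].copy();D=cv2.imread('pics/side0.png')[:,:,::-1].copy()
a=red(S,(366,240));b=red(D,(293,250));print(a,b,tri([ray('scene',a[:2]),ray('side',b[:2])]),plane('scene',a[:2],.065),plane('side',b[:2],.065))
A=lambda x,y:(x/3+235,y/2.66+160)
B=lambda x,y:(x/3+255,y/3+180)
print('FL board',plane('scene',A(33,163),.012),plane('side',B(361,533),.012))
print('BL board',plane('side',B(115,560),.012), 'FR-ish edge', plane('scene',A(335,400),.012),plane('side',B(218,52),.012),plane('side',B(47,66),.012))
print('board front-edge lower scene',plane('scene',A(655,580),.012),plane('scene',A(755,490),.012))
for p in [(465,333),(397,383),(560,510),(634,460)]:print('wp',plane('scene',A(*p),.037))
print('rail corner R',plane('scene',A(752,470),.042),plane('scene',A(700,520),.042))
print('knob',tri([ray('scene',A(210,65)),ray('side',B(151,380))]))
print('bumper',plane('scene',A(256,125),.049))
print('plate',plane('scene',A(348,315),.055),plane('scene',A(415,270),.055),plane('side',B(224,180),.055))
print('cabinet top', [tri([ray('scene',p),ray('side',q)]) for p,q in [((280,304),(412,232)),((528,422),(333,80))]], ray('scene',(280,304)))
E
```

```text
(np.float64(366.0287356321839), np.float64(239.41954022988506), np.int64(174)) (np.float64(293.5700934579439), np.float64(248.3177570093458), np.int64(107)) [0.5429 0.3182 0.0651] [0.5412 0.3182 0.065 ] [0.5444 0.317  0.065 ]
FL board [0.4243 0.4923 0.012 ] [0.4259 0.4938 0.012 ]
BL board [0.5381 0.5093 0.012 ] FR-ish edge [0.465  0.2562 0.012 ] [0.4899 0.0879 0.012 ] [0.6002 0.1041 0.012 ]
board front-edge lower scene [0.5256 0.0855 0.012 ] [0.601  0.0998 0.012 ]
wp [0.5344 0.2449 0.037 ]
wp [0.4864 0.2362 0.037 ]
wp [0.5031 0.1322 0.037 ]
wp [0.5512 0.1364 0.037 ]
rail corner R [0.5906 0.1002 0.042 ] [0.5504 0.0913 0.042 ]
knob [0.5211 0.4588 0.0753]
bumper [0.5275 0.4241 0.049 ]
plate [0.4845 0.2763 0.055 ] [0.5306 0.2838 0.055 ] [0.4875 0.2824 0.055 ]
cabinet top [array([0.3618, 0.2841, 0.0744]), array([ 0.4745, -0.045 ,  0.1934])] (array([ 0.1541, -0.1355,  0.7783]), array([ 0.2534,  0.4941, -0.8316]))
```

Everything agrees with the sizes given. The jig y axis is yawed about 8.8°, the carriage is at jig y ≈ +20 mm with a 72 mm gap, and the block is about 4 mm off the fence with its near end at y ≈ -160. Next I move above the button with the fingers shut, and work out where the cabinet is.

Units first: shifts go in shares of 0.5 m and turns go in shares of 90 degrees. So -0.4477 m / 0.5 = -0.8954, -0.22 m / 0.5 = -0.44, -23 degrees / 90 = -0.2556.

```bash
echo '{"ticks": [[-0.44, -0.208, 0, -0.1333, 0], [-0.44, -0.208, 0, -0.1333, 0], [-0.44, -0.208, 0, -0.1333, 0], [-0.44, -0.208, 0, -0.1333, 0], [-0.8954, -0.4152, 0, -0.2556, 0], [-0.8954, -0.4152, 0, -0.2556, 0], [-0.8954, -0.4152, 0, -0.2556, 0], [-0.8954, -0.4152, 0, -0.2556, 0], [-0.8954, -0.4152, 0, -0.2556, 0], [-0.8954, -0.4152, 0, -0.2556, 0], [-0.8954, -0.4152, 0.16, -0.2556, 0], [-0.8954, -0.4152, 0.2, -0.2556, 0], [-0.8954, -0.4152, 0.2, -0.2556, 0], [-0.8954, -0.4152, 0.2, -0.2556, 0]]}' | python3 jog.py 40
python3 - <<'E'
from h import *
np.set_printoptions(precision=4,suppress=True)
for p,q in [((280,304),(412,170)),((528,422),(333,80)),((208,405),(497,127))]: print(tri([ray('scene',p),ray('side',q)]))
s=env.sense();print(s['tcp_pos'],s['orientation'],s['force'],s['width'])
f=env.grab_frame('wrist');c=env.calibration('wrist');cv2.imwrite('pics/w1.png',f[:,:,::-1])
a=red(f,(320,240),400);print(a,plane('wrist',a[:2],.0655,c))
E
```

```text
time: 1.85
tcp_pos: [0.5429, 0.3197, 0.1328]
orientation: [[-0.988, -0.153, 0.001], [-0.153, 0.988, 0.001], [-0.001, 0.001, -1.0]]
force: [-0.0, -0.4, 0.8]
width: 0.0004
gripper_force: 0.0
[0.3503 0.2336 0.1553]
[ 0.4745 -0.045   0.1934]
[0.208  0.1484 0.1899]
[0.5429 0.3197 0.1328] [[-0.9882 -0.1532  0.0012]
 [-0.1532  0.9882  0.0007]
 [-0.0013  0.0005 -1.    ]] [-0.0259 -0.4046  0.7739] 0.00036282336175339023
(np.float64(259.0624566273421), np.float64(73.01399491094148), np.int64(8646)) [0.4548 0.2753 0.0655]
```

View pics/w1.png

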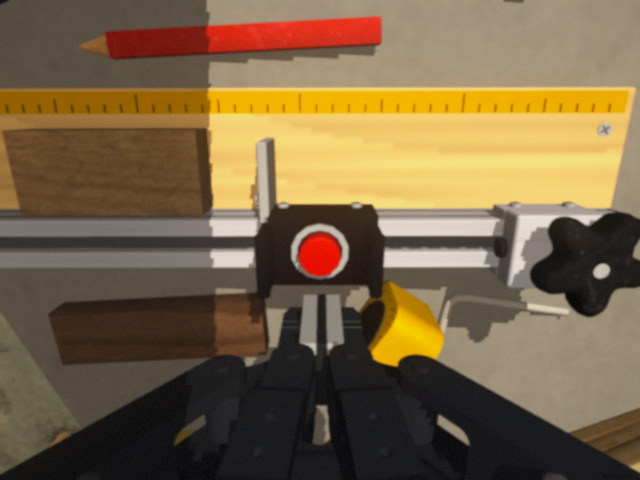

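The wrist view shows the rail level in the image, the button at (320,255), the bumper at (500,247), and the block at u 4–210, v 129–214. The red mask picked up the pencil too, so I restrict it and measure the rest here.

```bash
python3 - <<'E'
from h import *
np.set_printoptions(precision=4,suppress=True)
f=cv2.imread('pics/w1.png')[:,:,::-1].copy();a=red(f,(320,255),40)
b=plane('wrist',a[:2],.066)[:2];yh=np.array([-.1532,.9882]);xh=np.array([.9882,.1532])
print(a,b)
J=lambda u,v,z:(lambda d:(round(float(d@xh*1e3),1),round(float(d@yh*1e3),1)))(plane('wrist',(u,v),z)[:2]-b)
print('tcp',J(0,0,0) and ((env.sense()['tcp_pos'][:2]-b)@xh,(env.sense()['tcp_pos'][:2]-b)@yh))
print('bumper',J(496,247,.049),'knob',J(601,270,.086),'plate',J(258,190,.055),J(265,140,.055))
print('fence',J(240,212,.042),J(450,210,.042),'back',J(450,266,.042))
print('wp',[J(*p,.037) for p in[(5,130),(208,129),(22,215),(208,214)]],'bottom edge right',J(212,205,.012))
E
```

```text
(np.float64(319.40221147201106), np.float64(253.6406357982032), np.int64(1447)) [0.5419 0.3181]
tcp (np.float64(0.001746681120969748), np.float64(0.0013166189920764489))
bumper (2.0, 104.5) knob (1.7, 142.3) plate (-33.3, -33.8) (-60.2, -28.8)
fence (-17.6, -47.2) (-18.8, 77.4) back (16.9, 80.8)
wp [(-64.6, -179.3), (-65.1, -63.5), (-14.6, -180.7), (-15.2, -67.7)] bottom edge right (-15.0, -71.7)
```

To row units: 0.063 m / 0.5 = 0.126, 0.001 m / 0.5 = 0.002.

```bash
echo '{"ticks": [[0.002, 0.01, 0.06, 0, 0], [0.002, 0.01, 0.1, 0, 0], [0.002, 0.01, 0.12, 0, 0], [0.002, 0.01, 0.126, 0, 0], [0.002, 0.01, 0.126, 0, 0]]}' | python3 jog.py; echo '{"ticks": [[0, 0, 0.004, 0, 0], [0, 0, 0.008, 0, 0], [0, 0, 0.012, 0, 0], [0, 0, 0.012, 0, 0]]}' | python3 jog.py
```

```text
time: 2.52
tcp_pos: [0.5415, 0.3236, 0.0691]
orientation: [[-0.988, -0.152, 0.001], [-0.152, 0.988, 0.001], [-0.001, 0.0, -1.0]]
force: [0.6, 0.3, 1.3]
width: -0.0002
gripper_force: 0.0
time: 3.02
tcp_pos: [0.5415, 0.3235, 0.0624]
orientation: [[-0.988, -0.152, 0.001], [-0.152, 0.988, 0.0], [-0.001, 0.0, -1.0]]
force: [2.1, 0.5, 4.6]
width: -0.0005
gripper_force: 2.0
```

To row units: 0.0018 m / 0.5 = 0.0036, 0.001 m / 0.5 = 0.002.

```bash
echo '{"ticks": [[0, 0, 0.002, 0, 0], [0, 0, 0.0036, 0, 0], [0, 0, 0.0036, 0, 0]]}' | python3 jog.py; echo '{"ticks": [[0, 0.006, 0, 0, 0], [0, 0.012, 0, 0, 0], [0, 0.018, 0, 0, 0], [0, 0.024, 0, 0, 0], [0, 0.03, 0, 0, 0], [0, 0.036, 0, 0, 0], [0, 0.042, 0, 0, 0], [0, 0.048, 0, 0, 0], [0, 0.048, 0, 0, 0]]}' | python3 jog.py
```

```text
time: 3.4
tcp_pos: [0.5414, 0.3235, 0.0606]
orientation: [[-0.988, -0.152, 0.001], [-0.152, 0.988, 0.0], [-0.001, 0.0, -1.0]]
force: [3.6, 1.2, 4.7]
width: 0.0003
gripper_force: 2.4
time: 4.53
tcp_pos: [0.5373, 0.3474, 0.0605]
orientation: [[-0.988, -0.152, -0.0], [-0.152, 0.988, 0.0], [-0.0, 0.0, -1.0]]
force: [2.7, 1.0, 5.6]
width: 0.0006
gripper_force: 2.4
```

```bash
python3 - <<'E'
from h import *
f=env.grab_frame('wrist');cv2.imwrite('pics/w2.png',f[:,:,::-1])
E
```

```text
(no output)
```

View pics/w2.png

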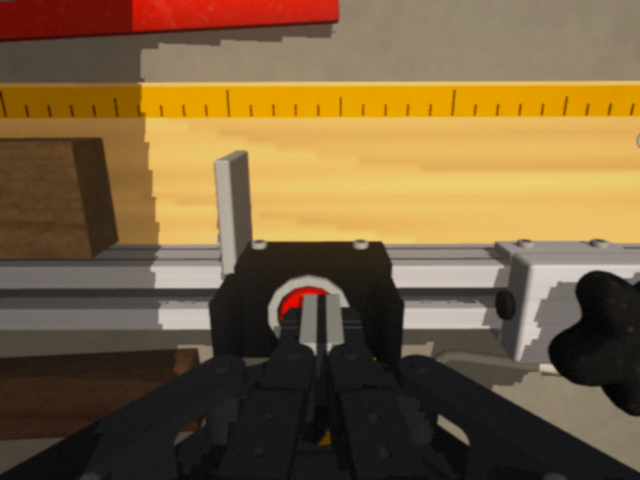

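The wrist view shows that the carriage has moved. Its nose edge is at u≈403 and the bumper at about (503,305), with the button centre at u≈308 and the finger at 320.

To row units: 0.03 m / 0.5 = 0.06, 0.028 m / 0.5 = 0.056.

```bash
python3 - <<'E'
from h import *
yh=np.array([-.1532,.9882]);b=np.array([.5419,.3181])
P=lambda u,v,z:round(float((plane('wrist',(u,v),z)[:2]-b)@yh*1e3),1)
print('nose',P(388,242,.055),'rest top end',P(403,300,.08),'bumper',P(500,305,.049),'plate',P(218,160,.055),'btn',P(308,310,.060),'tcp',(env.sense()['tcp_pos'][:2]-b)@yh)
E
echo '{"ticks": [[0, 0.008, 0, 0, 0], [0, 0.016, 0, 0, 0], [0, 0.024, 0, 0, 0], [0, 0.032, 0, 0, 0], [0, 0.04, 0, 0, 0], [0, 0.048, 0, 0, 0], [0, 0.056, 0, 0, 0], [0, 0.06, 0, 0, 0], [0, 0.06, 0, 0, 0]]}' | python3 jog.py
```

```text
nose 55.0 rest top end 56.8 bumper 104.7 plate -8.2 btn 24.0 tcp 0.02959061068704701
time: 5.7
tcp_pos: [0.5327, 0.377, 0.0605]
orientation: [[-0.988, -0.152, -0.0], [-0.152, 0.988, 0.0], [0.0, 0.0, -1.0]]
force: [0.4, 0.2, 4.7]
width: -0.0002
gripper_force: 2.4
```

To row units: 0.019 m / 0.5 = 0.038, 0.018 m / 0.5 = 0.036.

```bash
echo '{"ticks": [[0, 0.008, 0, 0, 0], [0, 0.016, 0, 0, 0], [0, 0.024, 0, 0, 0], [0, 0.028, 0, 0, 0], [0, 0.032, 0, 0, 0], [0, 0.036, 0, 0, 0], [0, 0.038, 0, 0, 0], [0, 0.038, 0, 0, 0]]}' | python3 jog.py | sed -n '1,2p;4p'; for i in 1; do :; done; echo '{"ticks": [[0, 0.002, 0, 0, 0], [0, 0.004, 0, 0, 0], [0, 0.006, 0, 0, 0], [0, 0.006, 0, 0, 0]]}' | python3 jog.py| sed -n '1,2p;4p'
```

```text
time: 6.7
tcp_pos: [0.5299, 0.3954, 0.0604]
force: [-0.0, -3.1, 5.5]
time: 7.2
tcp_pos: [0.5296, 0.3986, 0.0605]
force: [-0.2, -3.3, 4.7]
```

```bash
python3 - <<'E'
from h import *
s=env.sense();print(s['force'],s['tcp_pos'])
f=env.grab_frame('wrist');cv2.imwrite('pics/w3.png',f[:,:,::-1])
E
```

```text
[-0.20930572 -3.29547711  4.66395976] [0.5295555  0.39857921 0.06051785]
```

View pics/w3.png

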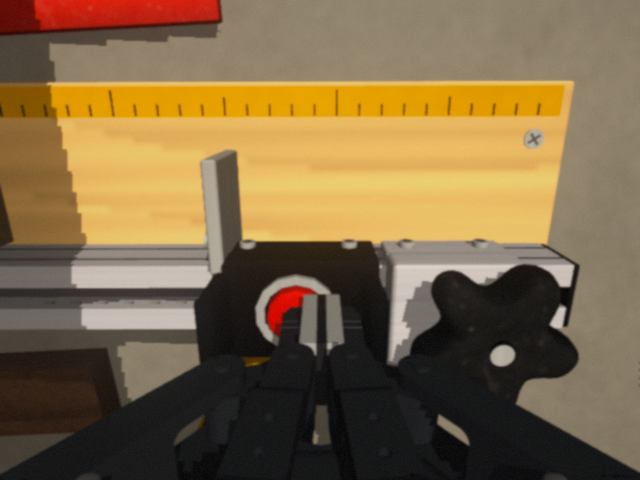

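The wrist view shows the carriage nose (u≈380) meeting the end stop (u≈385), with the button centre at about u 298. The finger now slips forward over the button, so I keep going until the rest ahead takes a light push.

To row units: 0.002 m / 0.5 = 0.004, 0.001 m / 0.5 = 0.002.

```bash
echo '{"ticks": [[0, 0.002, 0, 0, 0], [0, 0.004, 0, 0, 0], [0, 0.004, 0, 0, 0]]}' | python3 jog.py| sed -n '2p;4p'; echo '{"ticks": [[0, 0.002, 0, 0, 0], [0, 0.004, 0, 0, 0], [0, 0.004, 0, 0, 0]]}' | python3 jog.py| sed -n '2p;4p'
```

```text
tcp_pos: [0.5292, 0.4005, 0.0605]
force: [-0.0, -3.4, 5.1]
tcp_pos: [0.5291, 0.4012, 0.0605]
force: [3.9, -14.4, 7.6]
```

To row units: -0.001 m / 0.5 = -0.002, -0.0007 m / 0.5 = -0.0014.

```bash
echo '{"ticks": [[0, -0.0014, 0, 0, 0], [0, -0.002, 0, 0, 0], [0, -0.002, 0, 0, 0]]}' | python3 jog.py| sed -n '2p;4p'; echo '{"ticks": [[0, 0, -0.004, 0, 0], [0, 0, -0.008, 0, 0], [0, 0, -0.012, 0, 0], [0, 0, -0.016, 0, 0], [0, 0, -0.016, 0, 0]]}' | python3 jog.py| sed -n '2p;4p'; echo '{"ticks": [[0, -0.01, -0.02, 0, 0], [0, -0.02, -0.06, 0, 0], [0, -0.02, -0.12, 0, 0], [0, -0.02, -0.146, 0, 0], [0, -0.02, -0.146, 0, 0]]}' | python3 jog.py| sed -n '1,2p;4p'
python3 - <<'E'
from h import *
s=env.sense()
f=env.grab_frame('wrist');cv2.imwrite('pics/w4.png',f[:,:,::-1]);a=red(f,(300,255),60);print(a)
b0=np.array([.5419,.3181]);yh=np.array([-.1532,.9882])
b=plane('wrist',a[:2],.066);print('travel',(b[:2]-b0)@yh, b)
for n,p in(('scene',(340,215)),('side',(298,270))):
    g=env.grab_frame(n);cv2.imwrite(f'pics/{n}1.png',g[:,:,::-1])
    try:
        r=red(g,p,25);print(n,r,plane(n,r[:2],.066))
    except Exception as e:print(e)
E
```

```text
tcp_pos: [0.5291, 0.401, 0.0605]
force: [1.0, -5.9, 5.0]
tcp_pos: [0.5287, 0.4012, 0.0682]
force: [-0.1, -4.1, -0.9]
time: 9.62
tcp_pos: [0.5313, 0.3919, 0.143]
force: [-0.2, -0.4, -0.4]
(np.float64(315.40334855403347), np.float64(247.27321156773212), np.int64(1314))
travel 0.07067786956142035 [0.52866232 0.3875696  0.066     ]
scene (np.float64(334.314465408805), np.float64(213.42138364779873), np.int64(159)) [0.52980433 0.38766806 0.066     ]
side (np.float64(298.92957746478874), np.float64(278.3098591549296), np.int64(142)) [0.53328993 0.38950212 0.066     ]
```

View pics/w4.png

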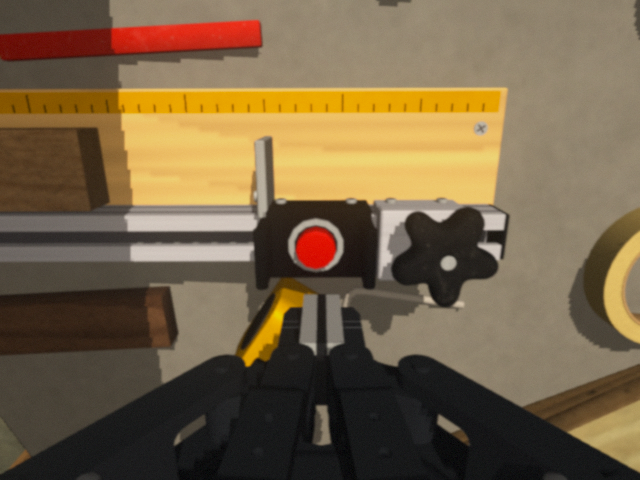

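The wrist view shows the nose against the end stop and the button at (315,247). Travel is about 71–72 mm. I check the button's height and the cabinet's edge, then compute the moves for the block.

```bash
python3 - <<'E'
from h import *
np.set_printoptions(precision=4,suppress=True)
for k in (0,1):
    p=[red(cv2.imread(f'pics/{n}{k}.png')[:,:,::-1].copy(),c,25)[:2] for n,c in(('scene',[(366,240),(334,213)][k]),('side',[(293,250),(299,276)][k]))]
    print(k,tri([ray('scene',p[0]),ray('side',p[1])]))
for p in[(280,304),(528,422)]:print('cab s',plane('scene',p,.19))
for p in[(412,170),(333,80)]:print('cab d',plane('side',p,.19))
yh=np.array([-.1532,.9882]);xh=np.array([.9882,.1532]);b0=np.array([.5419,.3181])
# block front edge right end from w4 / knob ref
for p in[(100,128),(100,212),(82,128)]:
  d=plane('wrist',p,.037)[:2]-b0;print('wp',d@xh,d@yh)
for p in[(140,206),(230,206)]:
  d=plane('wrist',p,.042)[:2]-b0;print('fence',d@xh,d@yh)
t=env.sense()['tcp_pos'][:2]-b0;print('tcp',t@xh,t@yh)
E
```

```text
0 [0.5429 0.3182 0.0651]
1 [0.5321 0.3887 0.0646]
cab s [0.3333 0.214  0.19  ]
cab s [ 0.4705 -0.0439  0.19  ]
cab d [0.367  0.2904 0.19  ]
cab d [ 0.479  -0.0609  0.19  ]
wp -0.06797301645112644 -0.05637239406760409
wp -0.01720714679577557 -0.06468094894030746
wp -0.0679876780549132 -0.06696360688648503
fence -0.022161153641925918 -0.03686025607494735
fence -0.022091548316709925 0.018049247042781227
tcp -0.0004219971570122421 0.07409286550734058
```

The button is back up at the same height as before, so the carriage is locked home. Next I go down in front of the block and nudge it gently against the fence.

To row units: -0.1996 m / 0.5 = -0.3992, 0.121 m / 0.5 = 0.242.

```bash
echo '{"ticks": [[0.06, -0.1, 0, 0, 0], [0.12, -0.2, 0, 0, 0], [0.1892, -0.3, 0, 0, 0], [0.1892, -0.3992, 0, 0, 0], [0.1892, -0.3992, 0, 0, 0], [0.1892, -0.3992, 0.1, 0, 0], [0.1892, -0.3992, 0.18, 0, 0], [0.1892, -0.3992, 0.23, 0, 0], [0.1892, -0.3992, 0.242, 0, 0], [0.1892, -0.3992, 0.242, 0, 0]]}' | python3 jog.py| sed -n '1,2p;4p'; echo '{"ticks": [[-0.006, 0, 0, 0, 0], [-0.012, 0, 0, 0, 0], [-0.018, 0, 0, 0, 0], [-0.022, 0, 0, 0, 0], [-0.026, 0, 0, 0, 0], [-0.026, 0, 0, 0, 0]]}' | python3 jog.py| sed -n '1,2p;4p'
```

```text
time: 11.02
tcp_pos: [0.4673, 0.1802, 0.0204]
force: [-0.7, 0.0, 0.6]
time: 11.78
tcp_pos: [0.4804, 0.1818, 0.0205]
force: [-1.2, 1.2, -0.3]
```

To row units: -0.003 m / 0.5 = -0.006, -0.002 m / 0.5 = -0.004.

```bash
for z in 1; do echo '{"ticks": [[-0.002, 0, 0, 0, 0], [-0.004, 0, 0, 0, 0], [-0.006, 0, 0, 0, 0], [-0.006, 0, 0, 0, 0]]}' | python3 jog.py| sed -n '2p;4p'; done;  echo '{"ticks": [[-0.002, 0, 0, 0, 0], [-0.004, 0, 0, 0, 0], [-0.004, 0, 0, 0, 0]]}' | python3 jog.py| sed -n '2p;4p'; echo '{"ticks": [[-0.002, 0, 0, 0, 0], [-0.004, 0, 0, 0, 0], [-0.004, 0, 0, 0, 0]]}' | python3 jog.py| sed -n '2p;4p'
```

```text
tcp_pos: [0.4834, 0.1823, 0.0205]
force: [0.7, 0.9, -0.1]
tcp_pos: [0.4853, 0.1826, 0.0205]
force: [-0.4, -0.3, 0.2]
tcp_pos: [0.4873, 0.1829, 0.0205]
force: [-1.3, -0.5, 0.6]
```

```bash
echo '{"ticks": [[-0.002, 0, 0, 0, 0], [-0.003, 0, 0, 0, 0], [-0.003, 0, 0, 0, 0]]}' | python3 jog.py| sed -n '2p;4p';  echo '{"ticks": [[-0.002, 0, 0, 0, 0], [-0.003, 0, 0, 0, 0], [-0.003, 0, 0, 0, 0]]}' | python3 jog.py| sed -n '2p;4p'
```

```text
tcp_pos: [0.4878, 0.1829, 0.0204]
force: [-5.0, 0.3, 3.7]
tcp_pos: [0.4879, 0.1829, 0.0202]
force: [-11.8, 0.0, 8.2]
```

To row units: -0.0867 m / 0.5 = -0.1734, -0.032 m / 0.5 = -0.064.

```bash
echo '{"ticks": [[0.012, 0, 0, 0, 0], [0.024, 0, 0, 0, 0], [0.024, 0, -0.05, 0, 0], [0.024, 0, -0.09, 0, 0], [0.024, -0.09, -0.09, 0, 0], [-0.02, -0.1734, -0.09, 0, 0], [-0.064, -0.1734, -0.09, 0, 0], [-0.064, -0.1734, -0.09, 0, 0], [-0.064, -0.1734, -0.04, 0, 0], [-0.064, -0.1734, -0.006, 0, 0], [-0.064, -0.1734, 0, 0, 0], [-0.064, -0.1734, 0, 0, 0]]}' | python3 jog.py| sed -n '1,2p;4p'
python3 - <<'E'
from h import *
f=env.grab_frame('wrist');cv2.imwrite('pics/w5.png',f[:,:,::-1])
E
```

```text
time: 15.28
tcp_pos: [0.5347, 0.1027, 0.0205]
force: [0.7, -0.3, 1.4]
```

View pics/w5.png

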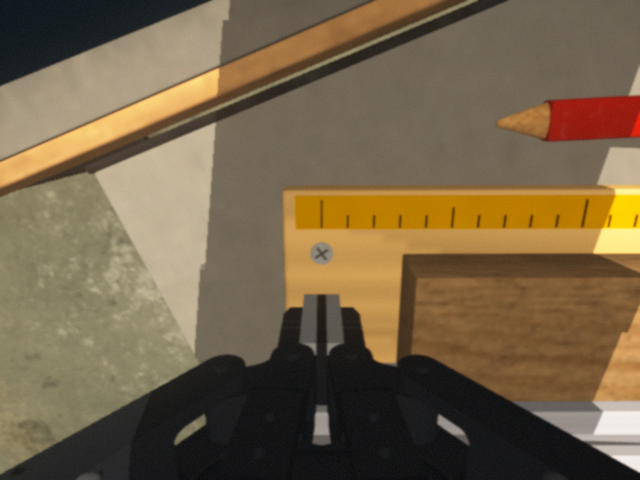

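The wrist view shows the block's end face at u≈405 (v 255–402), square to the rail and clear of the finger, whose tip is at about u 320. I push in small steps.

To row units: 0.06 m / 0.5 = 0.12, 0.04 m / 0.5 = 0.08.

```bash
echo '{"ticks": [[0, 0.008, 0, 0, 0], [0, 0.016, 0, 0, 0], [0, 0.024, 0, 0, 0], [0, 0.032, 0, 0, 0], [0, 0.04, 0, 0, 0], [0, 0.048, 0, 0, 0], [0, 0.056, 0, 0, 0], [0, 0.064, 0, 0, 0], [0, 0.072, 0, 0, 0], [0, 0.08, 0, 0, 0], [0, 0.088, 0, 0, 0], [0, 0.096, 0, 0, 0], [0, 0.104, 0, 0, 0], [0, 0.112, 0, 0, 0], [0, 0.12, 0, 0, 0], [0, 0.12, 0, 0, 0]]}' | python3 jog.py| sed -n '1,2p;4p'; echo '{"ticks": [[0, 0.008, 0, 0, 0], [0, 0.016, 0, 0, 0], [0, 0.024, 0, 0, 0], [0, 0.032, 0, 0, 0], [0, 0.04, 0, 0, 0], [0, 0.048, 0, 0, 0], [0, 0.056, 0, 0, 0], [0, 0.064, 0, 0, 0], [0, 0.072, 0, 0, 0], [0, 0.08, 0, 0, 0], [0, 0.088, 0, 0, 0], [0, 0.096, 0, 0, 0], [0, 0.104, 0, 0, 0], [0, 0.11, 0, 0, 0], [0, 0.11, 0, 0, 0]]}' | python3 jog.py| sed -n '1,2p;4p'
python3 - <<'E'
from h import *
f=env.grab_frame('wrist');cv2.imwrite('pics/w6.png',f[:,:,::-1])
E
```

```text
time: 17.32
tcp_pos: [0.5259, 0.1622, 0.0205]
force: [0.7, 0.3, -0.0]
time: 19.2
tcp_pos: [0.5175, 0.2165, 0.0205]
force: [0.1, 0.4, 0.3]
```

View pics/w6.png

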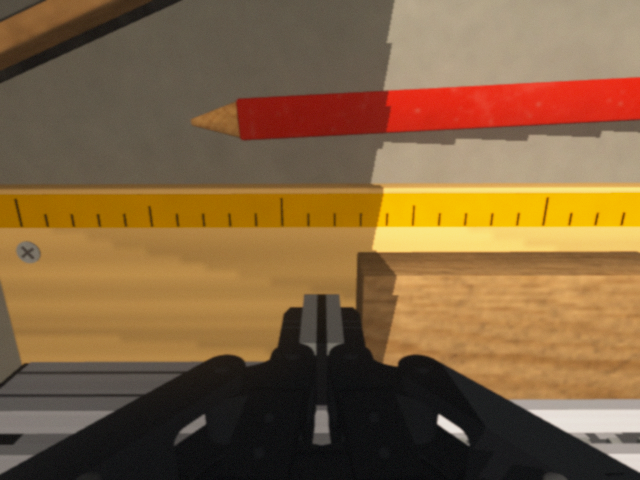

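The wrist view shows the finger against the block's end (u≈357), with the block square and along the rail. Now smaller steps, reading the force after each.

To row units: 0.008 m / 0.5 = 0.016, 0.006 m / 0.5 = 0.012.

```bash
echo '{"ticks": [[0, 0.004, 0, 0, 0], [0, 0.008, 0, 0, 0], [0, 0.012, 0, 0, 0], [0, 0.016, 0, 0, 0], [0, 0.016, 0, 0, 0]]}' | python3 jog.py| sed -n '2p;4p'; echo '{"ticks": [[0, 0.002, 0, 0, 0], [0, 0.004, 0, 0, 0], [0, 0.004, 0, 0, 0]]}' | python3 jog.py| sed -n '2p;4p'; echo '{"ticks": [[0, 0.002, 0, 0, 0], [0, 0.003, 0, 0, 0], [0, 0.003, 0, 0, 0]]}' | python3 jog.py| sed -n '2p;4p'
```

```text
tcp_pos: [0.5162, 0.2243, 0.0205]
force: [0.5, 0.6, -0.7]
tcp_pos: [0.516, 0.2261, 0.0205]
force: [0.1, 0.5, 0.5]
tcp_pos: [0.5157, 0.227, 0.0205]
force: [1.5, -7.4, 0.2]
```

Contact came where expected (7 N, TCP at -86 mm). I back off, rise clear and check.

To row units: -0.16 m / 0.5 = -0.32, -0.12 m / 0.5 = -0.24.

```bash
echo '{"ticks": [[0, -0.004, 0, 0, 0], [0, -0.012, 0, 0, 0], [0, -0.03, 0, 0, 0], [0, -0.04, -0.04, 0, 0], [0, -0.04, -0.12, 0, 0], [0, -0.04, -0.24, 0, 0], [0, 0.06, -0.32, 0, 0], [0, 0.16, -0.32, 0, 0], [0, 0.16, -0.32, 0, 0], [0, 0.16, -0.32, 0, 0]]}' | python3 jog.py| sed -n '1,2p;4p'
python3 - <<'E'
from h import *
f=env.grab_frame('wrist');cv2.imwrite('pics/w7.png',f[:,:,::-1])
r=[]
for n,p in(('scene',(334,213)),('side',(299,276))):
    g=env.grab_frame(n);cv2.imwrite(f'pics/{n}2.png',g[:,:,::-1]);a=red(g,p,25);print(n,a);r.append(ray(n,a[:2]))
print(tri(r))
E
```

```text
time: 21.88
tcp_pos: [0.5033, 0.3061, 0.1802]
force: [-0.5, 0.6, 0.2]
scene (np.float64(334.314465408805), np.float64(213.42138364779873), np.int64(159))
side (np.float64(298.986013986014), np.float64(278.3006993006993), np.int64(143))
[0.53202209 0.38870443 0.06461425]
```

View pics/w7.png

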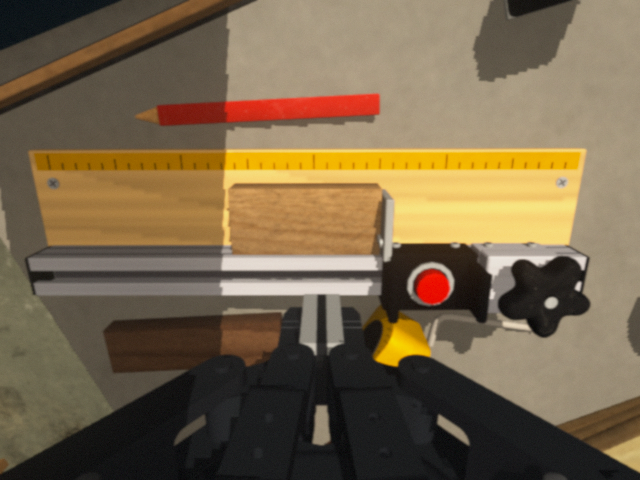

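The wrist view shows the block's end at the stop plate (u≈383), its side along the fence (v≈253), the button up at (431,286), and the nose against the end stop. The bystanders are undisturbed and the gripper is clear.

```bash
python3 -c "
from rig import env
print(env.finish_job())"
```

```text
the job is handed in; nothing more can be done
None
```

The job is handed in: the carriage is locked home against the end stop with its button up, and the wooden block lies along the rail touching the stop plate, after about 22 s of robot time; no verdict came back.

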